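Fold down the microscope forearm rest

TASK

The session at the microscope is over: with the fingertips, press the free end of the red rocker on the forearm rest (the end away from the ratchet teeth) until its pawl flips clear, push the raised padded arm steadily down past the teeth until it lies flat on its stop, then press the rocker's other end, above the teeth, so that the pawl drops back in ready for the next user. Only press and push: never lift the arm or slam it down, and leave the other things on the bench where they are.

Things in the scene. Friction and masses are not known exactly. Their poses are not given: they have to be found in the camera images.
- rest_base: Base of the forearm rest: dark steel plate 360 x 100 x 12 mm, fixed to the bench; origin on the bench under the plate, x along the arm from the hinge towards the free end of the pad, z up. It carries grey hinge cheeks and, on its -y side, the ratchet and the pawl. A grey stop post stands under the arm.
- rest_hinge (a point): Middle of the hinge axis of the padded arm, 80 mm behind the base's origin (base x = -80 mm) and 85 mm above the bench; the axis is level, along the base's y.
- rest_arm (a joint): Angle of the padded arm above level, rad: 0 = flat on its stop (hard end), up to 1.0 raised. Starts about 0.5 to 0.9. Stiff hinge: it stays where it is left, and takes about 3 to 7 N at the pad to push down. The steel sector turning with it has saw teeth every 0.16 rad: with the pawl in, the arm goes down at most to the next tooth and is then held fast; with the pawl free it goes all the way.
- pad_spot (a point): Point on the top face of the black pad, on its centre line, 200 mm from the hinge axis along the arm and 34 mm above the hinge-axis line (square to the arm); turns with the arm. The pad is 225 mm long (30 to 255 mm from the axis), 85 mm wide, 28 mm thick. With the arm flat this point is 119 mm above the bench, at x = 120 mm, y = 0 of the base.
- pawl (a joint): Angle of the rocker pawl, rad: 0 = hook in the teeth (at the start it lies between 0 and about 0.11, on or between the teeth), 0.36 = free (end stop). An over-centre spring holds it at whichever end it is past 0.18; about 4 N on a red tab starts it, up to about 12 N if the arm was first leaned on against the pawl. It pivots about a level axis along the base's y at base x = -122 mm, y = -62 mm, 137 mm above the bench.
- pawl_tail (a point): Middle of the top of the red tab on the rocker's free end, away from the pad (base x = -167 mm, y = -62 mm; 155 mm high when the pawl is in); tab 30 mm along x, 24 mm along y, 6 mm thick. Pressing it straight down about 17 mm, to its end stop, frees the pawl.
- pawl_nose (a point): Middle of the top of the red tab on the rocker's other end, above the teeth (base x = -78 mm, y = -62 mm; 155 mm high when the pawl is in, about 14 mm higher, 9 mm nearer the tail and tilted 0.36 rad when it is free); same size. Pressing it straight down puts the pawl back in.
- flask: Bystander: culture flask lying flat, clear with pink medium and a blue screw cap, 151 x 84 x 34 mm; origin under its middle
- tip_box: Bystander: blue pipette-tip box with a clear lid, 122 x 84 x 64 mm; origin under its middle
- well_plate: Bystander: white six-well plate, 127 x 85 x 19 mm; origin under its middle
- dish: Bystander: round culture dish, 60 mm across, 14 mm high, standing beside the rest; origin under its middle
- marker: Bystander: white marker pen with a green cap, 130 mm long, 14 mm thick, lying beside the rest; origin under its middle
- media_bottle: Bystander: red medium bottle with an orange cap, 72 mm across, 165 mm high; origin under its middle
- spray_bottle: Bystander: whitish spray bottle with a red head, 68 mm across, 217 mm high; origin under its middle

How it is judged:
By the outcome, as a careful person would: the job done as asked, in the order asked, and still so for the second after the job is handed in, with the robot touching nothing.
It also fails if it takes over 48 s, if anything falls off the work surface, if the arm or the gripper's body presses on something with over 40 N, if the wrist force passes 120 N, or if a joint passes its speed limit or range.

ROBOT

A 6-joint arm with a two-finger parallel gripper is mounted at the origin on the work surface. World frame = base frame: x ahead of the robot, y to its left, z up, the work surface at z = 0. Lengths are in m, angles in rad, forces in N, time in s.
With the tool pointing down it reaches from about 0.4 to 0.825 m from the base axis. Payload 7 kg.
Tool frame: the origin (TCP) lies on the centre line of the jaws, within the pads' length; the fingertips stand tip_reach ahead of it and the grasp point (between the pads) is the TCP (tip_reach is the distance from the TCP to the fingertips, in m); z points along the fingers, y is the line along which they close (so a half turn about z gives the same grasp; the last joint's range is limited). The gripper opens to 88 mm and grips with 3 to 60 N. Pads are 19 mm wide; open, the fingers measure 130 mm over their backs; the gripper's body (78 mm by 193 mm) begins 47 mm behind the grasp point.
Start: joints at [-0.951, 0.359, 0.012, 0, -1.224, -0.288], TCP at [0.22, -0.638, 0.215] pointing down, gripper open.
Joint ranges: [-3.07, 3.07], [-1.43, 2.12], [-1.02, 1.25], [-3.03, 1.67], [-3.05, -0], [-3.03, 3.03]. Speed limits (rad/s): [2.39, 2.39, 3.01, 3.14, 3.14, 3.14].

INTERFACE

Orientations are given as [roll, pitch, yaw] about the fixed x, y, z axes, in that order (R = Rz(yaw) Ry(pitch) Rx(roll)).
In Python, from station import get_state, grab_frame, calibration, job_done, find_in, mark_of, tip_reach gives the robot as it stands.
- The arm moves only by the shell command python3 -m handwheel 'ROWS' [OPENING] [FORCE]. ROWS is JSON, a list of rows, each an object with "delta_pos": the shift along the world's x, y, z in units of 30 mm (1.0 is 30 mm), a list of three; "dr": the turn, a rotation vector about the world's x, y, z in degrees, a list of three. In form: [{"delta_pos": [tx, ty, tz], "dr": [rx, ry, rz]}, ...]. A call has 1 to 10 rows; each row shifts and turns the commanded pose from where the row before left it; what a row does not reach is not made up. A row lasts 1/10 s, in which the tool goes at most 50 mm and 8.59 degrees, less where a joint would pass 70% of its speed; a pose out of reach is approached as far as the arm can. A call is refused whole if a number of a shift passes 1 or a number of a turn 8.59, either way. A call with a gripper value outside its range is refused whole. OPENING is the closure, from -1 (fully open) to 1 (shut), set as the call begins (- or left out, the last holds). The fingers move at their own pace and stop on an object; FORCE is the grip in N (left out, the last holds). Time passes only in rows, so rows that do not move let the fingers close. It gives the time, the measured TCP pose, the force, the opening and the grip force at its end, in the units of the state.
- get_state(): the state, without advancing time (a new reading comes with each control period).
- grab_frame(name): name is "scene" or "top" or "wrist"; returns the picture (420x560x3 uint8, red, green, blue); there is no depth.
- calibration(name): a dict with "fx", "fy", "cx", "cy" (pixels), "extrinsics" (4x4, takes a point from world to camera coordinates). Camera axes: x right, y down, z forward; pixel columns grow to the right and rows downward; lengths in m; the calibration is good to about 2 mm. A picture is of the moment at which its call begins: read the wrist's pose just before it. calibration takes no time and is no camera call; for the wrist camera it gives the pose at the moment of the call.
- job_done(): hands the job in; it is judged then, once.
Trained networks look in the newest picture that a camera, given by its name, has taken for a name from the list of things; names that differ only in an ending like _2 or _b are one class to them, and where a whole thing is asked for, a point or a joint stands for the part that bears it (a point fixed in the world has none). Each returns a list of dicts, best first, with "conf" (0 to 1); they miss things now and then, are a little off and sometimes report something else, mostly with a low value. They report only what shows in the picture. A call takes as long as a camera call.
- find_in(camera, query): "location" ([column, row] in pixels, amid what is visible of it).
- mark_of(camera, query): "location" ([column, row] in pixels: a listed point, or the origin of a listed thing).
The state is a dict: "t": time; "q": joint angles; "qd": joint speeds; "joint_efforts": joint torques, N m; "eef_pos": TCP position; "ee_rot": TCP orientation; "force": force on the tool from outside, world axes, zero at the start; "moment": the same for the moment, N m; "width": finger opening in m; "gripper_force": force on a finger pad.
Only numpy, scipy, OpenCV 4.12 (cv2) and the standard library are available. Lean on these libraries where they do the work, as an engineer would, in place of code of your own. Each camera call takes 0.05 s, during which the arm holds its last target. There are 200 camera calls.

## Working session

There is one attempt and no reset: what is moved stays moved. The work goes in short steps, Python scripts to look and compute and a shell command to move; the robot and the scene stay as the last step left them, time stands still between calls to the robot, and variables do not carry over. Pictures are saved under pics/ and viewed, at most 10 in all, crops included, and the job is handed in when it is done.

```bash
mkdir -p pics
cat > h.py <<'E'
import numpy as np, cv2
from station import *
def ray(cam,px):
    c=calibration(cam);E=np.array(c["extrinsics"]);R,t=E[:3,:3],E[:3,3]
    d=R.T@np.array([(px[0]-c["cx"])/c["fx"],(px[1]-c["cy"])/c["fy"],1.]);return -R.T@t,d
def onz(cam,px,z):
    o,d=ray(cam,px);return o+d*(z-o[2])/d[2]
def tri(obs):
    A=0;b=0
    for cam,px in obs:
        o,d=ray(cam,px);d=d/np.linalg.norm(d);P=np.eye(3)-np.outer(d,d);A=A+P;b=b+P@o
    return np.linalg.solve(A,b)
def proj(cam,p):
    c=calibration(cam);E=np.array(c["extrinsics"]);q=E[:3,:3]@p+E[:3,3]
    return np.array([c["fx"]*q[0]/q[2]+c["cx"],c["fy"]*q[1]/q[2]+c["cy"]])
E
python3 - <<'E'
from h import *
s=get_state();print(s["t"],s["eef_pos"],s["ee_rot"],tip_reach,s["width"])
ims=[]
for c in("scene","top"):
    im=grab_frame(c);cv2.imwrite(f"pics/{c}1.png",im[...,::-1])
    for n in("rest_base","rest_hinge","pad_spot","pawl_tail","pawl_nose","media_bottle","spray_bottle","dish","marker","flask","tip_box","well_plate"):
        m=mark_of(c,n);print(c,n,[(np.round(x["location"]).tolist(),round(x["conf"],2)) for x in m[:2]])
E
```

```text
0.0 [ 0.21967556 -0.63772997  0.21370582] [ 3.13991317e+00 -1.50496989e-04 -2.80992287e+00] 0.019 0.08759432479184227
scene rest_base [([234.0, 207.0], 0.93)]
scene rest_hinge [([221.0, 216.0], 0.88)]
scene pad_spot [([236.0, 149.0], 0.8), ([221.0, 233.0], 0.72)]
scene pawl_tail [([225.0, 232.0], 0.83)]
scene pawl_nose [([239.0, 207.0], 0.59)]
scene media_bottle [([342.0, 137.0], 0.85)]
scene spray_bottle [([150.0, 315.0], 0.71)]
scene dish [([277.0, 208.0], 0.76), ([202.0, 210.0], 0.65)]
scene marker [([205.0, 212.0], 0.62)]
scene flask [([357.0, 198.0], 0.8)]
scene tip_box [([285.0, 298.0], 0.98)]
scene well_plate [([331.0, 248.0], 0.64), ([271.0, 211.0], 0.24)]
top rest_base [([289.0, 249.0], 0.59)]
top rest_hinge [([319.0, 244.0], 0.61)]
top pad_spot [([279.0, 254.0], 0.88)]
top pawl_tail [([348.0, 215.0], 0.84)]
top pawl_nose [([311.0, 221.0], 0.88)]
top media_bottle [([132.0, 206.0], 0.74), ([340.0, 150.0], 0.31)]
top spray_bottle [([423.0, 236.0], 0.8)]
top dish [([132.0, 204.0], 0.68), ([314.0, 224.0], 0.62)]
top marker [([308.0, 275.0], 0.75)]
top flask [([202.0, 152.0], 0.79)]
top tip_box [([340.0, 151.0], 0.84)]
top well_plate [([269.0, 145.0], 0.75)]
```

View images.

View pics/scene1.png

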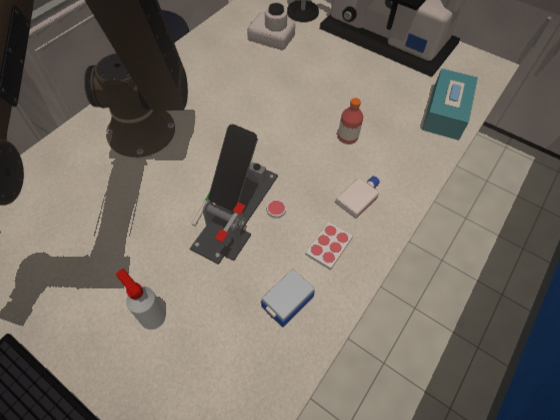

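View pics/top1.png

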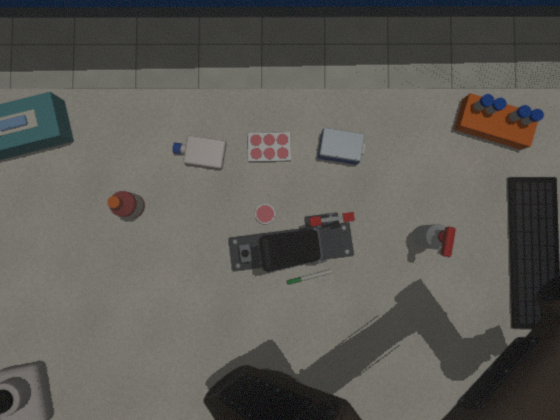

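Run:
```python
from h import *
print(get_state()["t"])
T={"tail":((225,232),(348,215),.155),"nose":((239,207),(311,221),.155),"hinge":((221,216),(319,244),.085),"base":((234,207),(289,249),0),"pad":((236,149),(279,254),.2)}
for k,(s,t,z) in T.items(): print(k,tri([("scene",s),("top",t)]).round(3),onz("scene",s,z).round(3),onz("top",t,z).round(3))
for k,t in dict(bottle=(132,206),spray=(423,236),marker=(308,275),tip=(340,151)).items(): print(k,onz("top",t,0).round(3))
```

```text
1.3
tail [ 0.563 -0.206  0.159] [ 0.563 -0.203  0.155] [ 0.561 -0.208  0.155]
nose [ 0.542 -0.115  0.145] [ 0.544 -0.122  0.155] [ 0.545 -0.111  0.155]
hinge [ 0.484 -0.138  0.073] [ 0.49  -0.143  0.085] [ 0.484 -0.138  0.085]
base [ 0.465 -0.059  0.004] [ 0.461 -0.058  0.   ] [ 0.467 -0.057  0.   ]
pad [ 0.463 -0.027  0.245] [0.438 0.002 0.2  ] [ 0.461 -0.028  0.2  ]
bottle [0.593 0.41  0.   ]
spray [ 0.506 -0.451  0.   ]
marker [ 0.391 -0.113  0.   ]
tip [ 0.759 -0.208  0.   ]
```

```bash
cat >> h.py <<'E'
from scipy.optimize import least_squares
def fit(obs,th0=.75,pawl=False):
    # obs: list of (projector,name,px); params x,y,yaw,th
    def pts(p):
        c,s=np.cos(p[2]),np.sin(p[2]);th=p[3]
        L={"rest_base":(0,0,0),"rest_hinge":(-.08,0,.085),"pawl_tail":(-.167,-.062,.155),"pawl_nose":(-.078,-.062,.155),
           "pad_spot":(-.08+.2*np.cos(th)-.034*np.sin(th),0,.085+.2*np.sin(th)+.034*np.cos(th))}
        return {k:np.array([p[0]+c*a-s*b,p[1]+s*a+c*b,z]) for k,(a,b,z) in L.items()}
    f=lambda p:np.concatenate([proj(cam,pts(p)[n])-np.array(px) for cam,n,px in obs])
    r=least_squares(f,[.465,-.059,1.8,th0],loss="soft_l1");return r.x,pts(r.x),f(r.x).reshape(-1,2)
E
python3 - <<'E'
from h import *
S=dict(rest_base=(234,207),rest_hinge=(221,216),pad_spot=(236,149),pawl_tail=(225,232),pawl_nose=(239,207))
T=dict(rest_base=(289,249),rest_hinge=(319,244),pad_spot=(279,254),pawl_tail=(348,215),pawl_nose=(311,221))
obs=[("scene",k,v) for k,v in S.items()]+[("top",k,v) for k,v in T.items()]
p,P,r=fit(obs);print(p.round(3));[print(k,v.round(3)) for k,v in P.items()];print(r.round(1).tolist())
E
```

```text
[ 0.468 -0.057  1.777  0.83 ]
rest_base [ 0.468 -0.057  0.   ]
rest_hinge [ 0.484 -0.135  0.085]
pawl_tail [ 0.563 -0.208  0.155]
pawl_nose [ 0.545 -0.121  0.155]
pad_spot [ 0.462 -0.028  0.256]
[[2.0, 0.9], [0.1, -2.8], [-1.2, -2.8], [-1.1, 1.4], [0.6, -0.2], [0.1, -0.4], [-0.9, -0.3], [-0.0, 0.6], [-0.1, -0.7], [3.6, 0.2]]
```

```bash
python3 -m handwheel '[{"delta_pos":[0,0,1],"dr":[0,0,8.5]},{"delta_pos":[0,0,1],"dr":[0,0,8.5]},{"delta_pos":[0,0,1],"dr":[0,0,8.5]},{"delta_pos":[1,1,0],"dr":[0,0,8.5]},{"delta_pos":[1,1,0],"dr":[0,0,8.5]},{"delta_pos":[1,1,0],"dr":[0,0,8.5]},{"delta_pos":[1,1,0],"dr":[0,0,8.5]},{"delta_pos":[1,1,0],"dr":[0,0,8.5]},{"delta_pos":[1,1,0],"dr":[0,0,8.5]},{"delta_pos":[1,1,0],"dr":[0,0,8.5]}]' 1
```

```text
t: 2.3
eef_pos: [0.4309, -0.4268, 0.305]
ee_rot: [-3.141, -0.0, -1.32]
force: [-0.1, -0.0, -0.0]
width: 0.0134
gripper_force: 0.0
```

```bash
python3 -m handwheel '[{"delta_pos":[0.6,1,0],"dr":[0,0,-2.6]},{"delta_pos":[0.6,1,0],"dr":[0,0,0]},{"delta_pos":[0.6,1,0],"dr":[0,0,0]},{"delta_pos":[0.6,1,0],"dr":[0,0,0]},{"delta_pos":[0.6,1,0],"dr":[0,0,0]},{"delta_pos":[0.7,1,0],"dr":[0,0,0]},{"delta_pos":[0.7,1,0],"dr":[0,0,0]},{"delta_pos":[0,0.3,-0.5],"dr":[0,0,0]},{"delta_pos":[0,0,0],"dr":[0,0,0]},{"delta_pos":[0,0,0],"dr":[0,0,0]}]'
python3 - <<'E'
from h import *
im=grab_frame("wrist");cv2.imwrite("pics/w1.png",im[...,::-1])
for n in("rest_base","rest_hinge","pad_spot","pawl_tail","pawl_nose"):
    m=mark_of("wrist",n);print(n,[(np.round(x["location"]).tolist(),round(x["conf"],2)) for x in m[:2]])
for n,p in dict(tail=(.563,-.208,.155),nose=(.545,-.121,.155)).items():print(n,proj("wrist",np.array(p)))
E
```

```text
t: 3.3
eef_pos: [0.5616, -0.2094, 0.2898]
ee_rot: [3.141, -0.0, -1.371]
force: [-0.5, -0.2, 0.7]
width: 0.0008
gripper_force: 0.0
rest_base []
rest_hinge [([332.0, 254.0], 0.62)]
pad_spot []
pawl_tail [([287.0, 187.0], 0.82)]
pawl_nose [([276.0, 279.0], 0.65)]
tail [277.11712669 193.78335487]
nose [277.88593975 279.77918631]
```

View pics/w1.png

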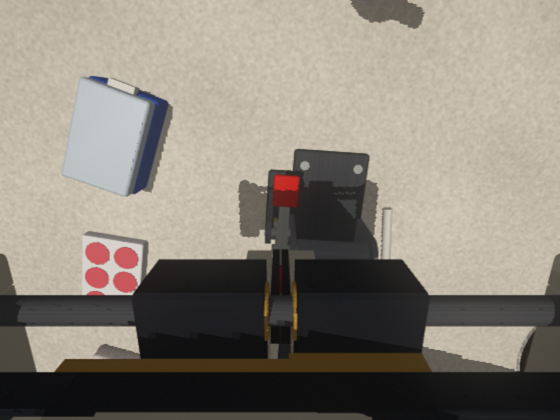

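Run:
```python
from h import *
for px in((286,191),(273,176),(299,207)):print(onz("wrist",px,.155).round(4))
print(get_state()["eef_pos"])
print(proj("top",onz("wrist",(286,191),.155)),proj("scene",onz("wrist",(286,191),.155)))
t=cv2.imread("pics/top1.png")
h=cv2.cvtColor(t,cv2.COLOR_BGR2HSV);m=((h[...,0]<8)|(h[...,0]>172))&(h[...,1]>170)&(h[...,2]>80)
n,l,s,c=cv2.connectedComponentsWithStats(m.astype(np.uint8))
for a,b in zip(s[1:],c[1:]):
    if a[4]>25 and 200<b[1]<240 and 280<b[0]<370:print(a,b,onz("top",b,.155).round(4))
s1=cv2.imread("pics/scene1.png")
h=cv2.cvtColor(s1,cv2.COLOR_BGR2HSV);m=((h[...,0]<8)|(h[...,0]>172))&(h[...,1]>170)&(h[...,2]>80)
n,l,s,c=cv2.connectedComponentsWithStats(m.astype(np.uint8))
for a,b in zip(s[1:],c[1:]):
    if a[4]>25 and 190<b[1]<250 and 200<b[0]<260:print(a,b,onz("scene",b,.155).round(4))
```

```text
[ 0.5555 -0.2122  0.155 ]
[ 0.5699 -0.2236  0.155 ]
[ 0.5405 -0.1995  0.155 ]
[ 0.56176158 -0.20991572  0.29020057]
[349.57694759 217.14661614] [220.60654329 233.05221328]
[233 202  12  12  87] [238.55172414 207.82758621] [ 0.5444 -0.1251  0.155 ]
[215 230  13  12  90] [220.96666667 235.3       ] [ 0.5605 -0.2167  0.155 ]
```

```bash
python3 -m handwheel '[{"delta_pos":[-0.13,-0.1,-0.8],"dr":[0,0,0]},{"delta_pos":[0,0,-1],"dr":[0,0,0]},{"delta_pos":[0,0,-1],"dr":[0,0,0]},{"delta_pos":[0,0,-0.5],"dr":[0,0,0]},{"delta_pos":[0,0,-0.3],"dr":[0,0,0]},{"delta_pos":[0,0,-0.1],"dr":[0,0,0]},{"delta_pos":[0,0,-0.1],"dr":[0,0,0]},{"delta_pos":[0,0,-0.1],"dr":[0,0,0]},{"delta_pos":[0,0,0],"dr":[0,0,0]}]'
```

```text
t: 4.5
eef_pos: [0.5581, -0.2122, 0.173]
ee_rot: [-3.141, -0.0, -1.372]
force: [0.2, 0.3, 0.3]
width: 0.0004
gripper_force: 0.0
```

```bash
python3 -m handwheel '[{"delta_pos":[0,0,-0.1],"dr":[0,0,0]},{"delta_pos":[0,0,-0.1],"dr":[0,0,0]},{"delta_pos":[0,0,-0.1],"dr":[0,0,0]},{"delta_pos":[0,0,0],"dr":[0,0,0]}]'
python3 -m handwheel '[{"delta_pos":[0,0,-0.1],"dr":[0,0,0]},{"delta_pos":[0,0,-0.1],"dr":[0,0,0]},{"delta_pos":[0,0,0],"dr":[0,0,0]}]'
```

```text
t: 4.9
eef_pos: [0.5577, -0.2121, 0.1631]
ee_rot: [3.141, 0.0, -1.372]
force: [0.4, 0.6, -0.4]
width: 0.0007
gripper_force: 0.0
t: 5.2
eef_pos: [0.5577, -0.2121, 0.1571]
ee_rot: [3.141, 0.0, -1.372]
force: [-0.1, -0.4, -0.1]
width: 0.0002
gripper_force: 0.0
```

```bash
python3 -m handwheel '[{"delta_pos":[0,0,-0.1],"dr":[0,0,0]},{"delta_pos":[0,0,0],"dr":[0,0,0]}]'
python3 - <<'E'
from h import *
a=grab_frame("wrist");b=grab_frame("scene");t=grab_frame("top")
o=np.hstack([cv2.resize(a[80:380,130:430],(400,400)),cv2.resize(b[160:260,180:280],(400,400),interpolation=2)])
cv2.imwrite("pics/c2.png",o[...,::-1])
E
```

```text
t: 5.4
eef_pos: [0.5577, -0.2121, 0.1542]
ee_rot: [3.141, 0.0, -1.372]
force: [-0.1, 0.8, -0.2]
width: 0.0004
gripper_force: 0.0
```

View pics/c2.png

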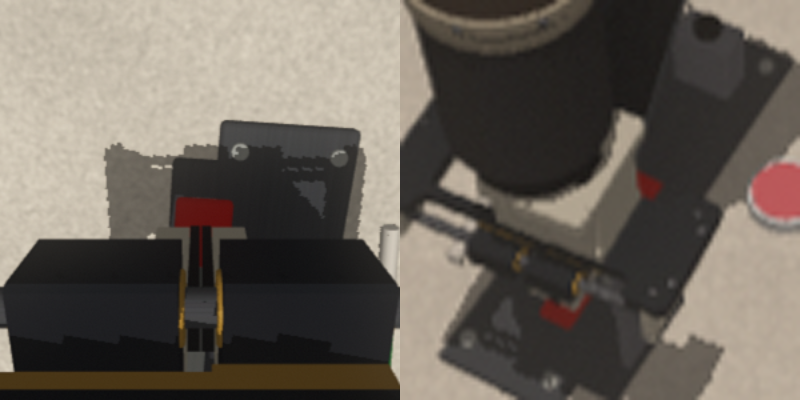

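Run:
```python
from h import *
p=np.array(get_state()["eef_pos"])
print("tip px crop",(proj("wrist",p-[0,0,.019])-[130,80])*4/3)
for z in(.155,.138):
  for px in((175,197),(232,197),(203,228)):
    q=np.array(px)*3/4+[130,80];w=onz("wrist",q,z);d=w-p;c,s=np.cos(1.777),np.sin(1.777);print(z,px,w.round(4),"base-rel tip x,y mm",round(1e3*(c*d[0]+s*d[1]),1),round(1e3*(-s*d[0]+c*d[1]),1))
print(mark_of("wrist","pawl_tail")[:2],get_state()["t"])
```

```text
tip px crop [197.45819204 215.68919216]
0.155 (175, 197) [ 0.5698 -0.2264  0.155 ] base-rel tip x,y mm -16.3 -8.6
0.155 (232, 197) [ 0.5477 -0.2308  0.155 ] base-rel tip x,y mm -16.1 13.9
0.155 (203, 228) [ 0.5563 -0.2154  0.155 ] base-rel tip x,y mm -2.8 2.4
0.138 (175, 197) [ 0.5695 -0.2198  0.138 ] base-rel tip x,y mm -9.8 -9.7
0.138 (232, 197) [ 0.5452 -0.2248  0.138 ] base-rel tip x,y mm -9.7 15.1
0.138 (203, 228) [ 0.5546 -0.2078  0.138 ] base-rel tip x,y mm 5.0 2.4
[{'location': [279.7, 253.3], 'conf': 0.64}] 5.6
```

```bash
python3 -m handwheel '[{"delta_pos":[0,0,1],"dr":[0,0,0]},{"delta_pos":[0,0,1],"dr":[0,0,0]},{"delta_pos":[0,0,1],"dr":[0,0,0]},{"delta_pos":[0,0,0],"dr":[0,0,0]}]'
python3 - <<'E'
from h import *
a=grab_frame("wrist");print(mark_of("wrist","pawl_tail")[:1])
b=grab_frame("scene");print(mark_of("scene","pawl_tail")[:1],mark_of("scene","pawl_nose")[:1]);t=grab_frame("top")
p=np.array(get_state()["eef_pos"]);print(proj("wrist",p-[0,0,.019]),proj("scene",p-[0,0,.019]))
o=np.hstack([cv2.resize(a[100:400,130:430],(400,400)),cv2.resize(b[160:260,180:280],(400,400),interpolation=2)])
cv2.imwrite("pics/c3.png",o[...,::-1])
E
```

```text
t: 6.0
eef_pos: [0.5602, -0.2129, 0.2497]
ee_rot: [-3.135, -0.003, -1.371]
force: [-0.5, -0.0, -0.3]
width: 0.0003
gripper_force: 0.0
[{'location': [287.1, 209.2], 'conf': 0.96}]
[{'location': [224.2, 234.5], 'conf': 0.71}] []
[278.04937991 241.76384398] [218.48151525 219.20816518]
```

View pics/c3.png

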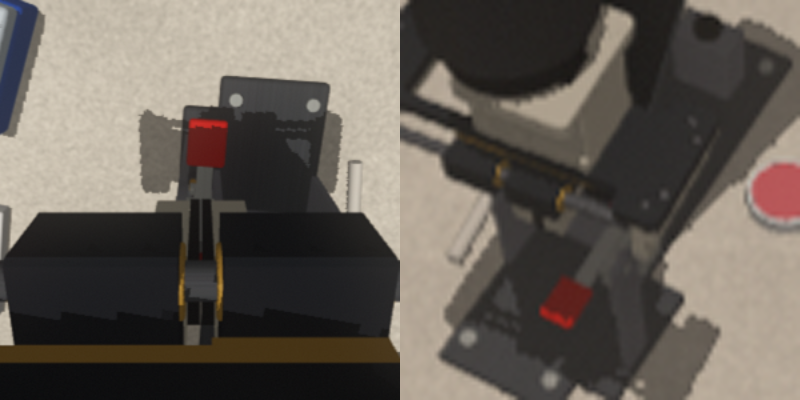

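Run:
```python
from h import *
def blobs(im,box):
    h=cv2.cvtColor(im,cv2.COLOR_RGB2HSV);m=((h[...,0]<8)|(h[...,0]>172))&(h[...,1]>150)&(h[...,2]>60)
    n,l,s,c=cv2.connectedComponentsWithStats(m.astype(np.uint8))
    return [(a.tolist(),b.round(1).tolist()) for a,b in zip(s[1:],c[1:]) if a[4]>15 and box[0]<b[0]<box[1] and box[2]<b[1]<box[3]]
S0=cv2.imread("pics/scene1.png")[...,::-1].copy();T0=cv2.imread("pics/top1.png")[...,::-1].copy()
print("s0",blobs(S0,(200,260,190,260)));print("t0",blobs(T0,(290,370,200,240)))
print("s1",blobs(grab_frame("scene"),(200,260,190,260)));print("t1",blobs(grab_frame("top"),(290,370,200,240)));print("w1",blobs(grab_frame("wrist"),(200,350,100,300)))
W0=cv2.imread("pics/w1.png")[...,::-1].copy();print("w0",blobs(W0,(200,350,100,300)))
for z in(.155,.138):
    q=np.array([.559,-.213,z]);print(z,[proj(c,q).round(1) for c in("scene","top","wrist")])
o=[]
for c in("scene","wrist"):
    print(c,[round(calibration(c)[k]) for k in("fx","cx","cy")],ray(c,(280,210))[0].round(3))
```

```text
s0 [([233, 202, 12, 12, 95], [238.6, 207.6]), ([215, 229, 13, 13, 101], [221.0, 235.3])]
t0 [([344, 213, 10, 9, 66], [348.2, 216.5]), ([310, 217, 11, 9, 81], [315.0, 220.9])]
s1 [([215, 230, 13, 12, 95], [220.8, 235.5])]
t1 []
w1 [([266, 189, 31, 37, 1051], [280.8, 206.8])]
w0 [([273, 175, 27, 32, 787], [285.6, 190.3]), ([280, 265, 1, 16, 16], [280.0, 272.5])]
0.155 [array([221.5, 234. ]), array([349.9, 215.8]), array([277. , 205.6])]
0.138 [array([222.1, 237.2]), array([348.9, 216.1]), array([277.2, 199.6])]
scene [427, 274, 206] [ 0.976 -0.572  1.108]
wrist [342, 280, 207] [ 0.573 -0.291  0.413]
```

Run:
```python
from h import *
print(tip_reach)
p=np.array(get_state()["eef_pos"]);bx=np.array([np.cos(1.777),np.sin(1.777),0]);by=np.array([-bx[1],bx[0],0])
for dz in(-.019,0,.02,.04,.06):print(dz,proj("wrist",p+[0,0,dz]-.0095*bx).round(),proj("wrist",p+[0,0,dz]+.0095*bx).round(),proj("wrist",p+[0,0,dz]-.0095*bx+by*.021).round())
a=grab_frame("wrist");cv2.imwrite("pics/w4.png",cv2.resize(a[180:360,160:400],(800,600),interpolation=2)[...,::-1])
```

```text
0.019
-0.019 [278. 227.] [278. 256.] [314. 227.]
0 [278. 239.] [278. 271.] [317. 239.]
0.02 [278. 256.] [278. 291.] [321. 255.]
0.04 [277. 276.] [278. 315.] [327. 276.]
0.06 [277. 303.] [277. 346.] [334. 302.]
```

View pics/w4.png

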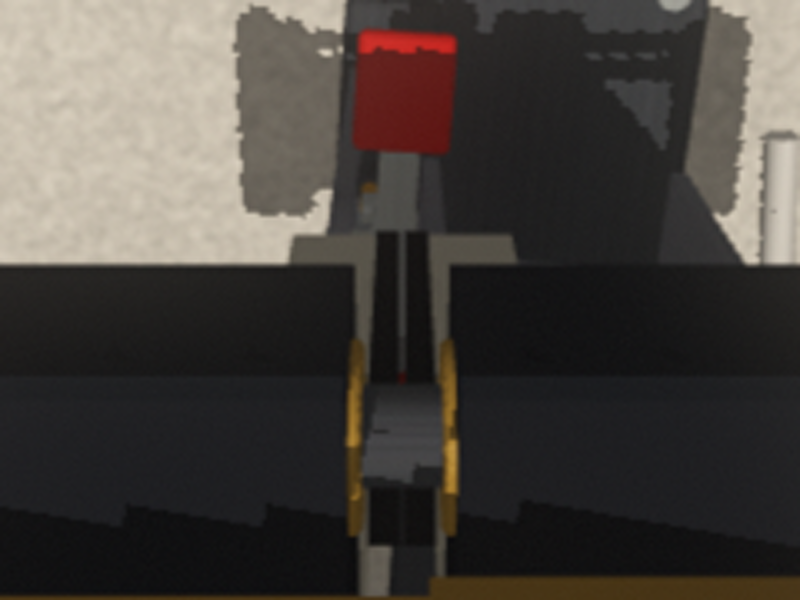

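```bash
python3 -m handwheel '[{"delta_pos":[0,0,-1],"dr":[0,0,0]},{"delta_pos":[0,0,-1],"dr":[0,0,0]},{"delta_pos":[0,0,-1],"dr":[0,0,0]},{"delta_pos":[0,0,-0.1],"dr":[0,0,0]},{"delta_pos":[0,0,0],"dr":[0,0,0]}]'
python3 -m handwheel '[{"delta_pos":[0,0,-0.1],"dr":[0,0,0]},{"delta_pos":[0,0,0],"dr":[0,0,0]}]'
python3 -m handwheel '[{"delta_pos":[0,0,-0.1],"dr":[0,0,0]},{"delta_pos":[0,0,0],"dr":[0,0,0]}]'
python3 -m handwheel '[{"delta_pos":[0,0,-0.1],"dr":[0,0,0]},{"delta_pos":[0,0,0],"dr":[0,0,0]}]'
```

```text
t: 7.0
eef_pos: [0.5578, -0.2123, 0.1515]
ee_rot: [3.14, -0.0, -1.371]
force: [0.7, -0.5, 1.5]
width: 0.0006
gripper_force: 0.0
t: 7.2
eef_pos: [0.5587, -0.2123, 0.1499]
ee_rot: [-3.14, -0.001, -1.372]
force: [-0.6, 0.3, 0.0]
width: 0.0006
gripper_force: 0.0
t: 7.4
eef_pos: [0.558, -0.2122, 0.146]
ee_rot: [-3.141, -0.0, -1.372]
force: [-0.1, 0.2, -0.6]
width: 0.0005
gripper_force: 0.0
t: 7.6
eef_pos: [0.5578, -0.2121, 0.1424]
ee_rot: [3.141, 0.0, -1.372]
force: [-0.4, 0.4, 0.5]
width: 0.0006
gripper_force: 0.0
```

```bash
python3 -m handwheel '[{"delta_pos":[0,0,-0.1],"dr":[0,0,0]},{"delta_pos":[0,0,0],"dr":[0,0,0]}]'
python3 -m handwheel '[{"delta_pos":[0,0,-0.1],"dr":[0,0,0]},{"delta_pos":[0,0,0],"dr":[0,0,0]}]'
python3 - <<'E'
from h import *
a=grab_frame("wrist");b=grab_frame("scene")
p=np.array(get_state()["eef_pos"]);q=np.array([.559,-.213,.155]);print(p,proj("wrist",q),proj("wrist",q-[0,0,.017]),proj("scene",p))
o=np.hstack([cv2.resize(a[180:300,220:340],(400,400),interpolation=2),cv2.resize(b[180:260,180:260],(400,400),interpolation=2)])
cv2.imwrite("pics/c5.png",o[...,::-1])
E
```

```text
t: 7.8
eef_pos: [0.5581, -0.2123, 0.1395]
ee_rot: [-3.141, -0.0, -1.372]
force: [0.8, -0.2, 1.4]
width: 0.0003
gripper_force: 0.7
t: 8.0
eef_pos: [0.5576, -0.2121, 0.1361]
ee_rot: [3.141, 0.0, -1.372]
force: [0.3, 0.4, 0.1]
width: 0.0004
gripper_force: 0.0
[ 0.55771948 -0.21206616  0.13633867] [275.53951128 269.84467045] [275.91533978 254.89453481] [221.98970129 237.01521265]
```

View pics/c5.png

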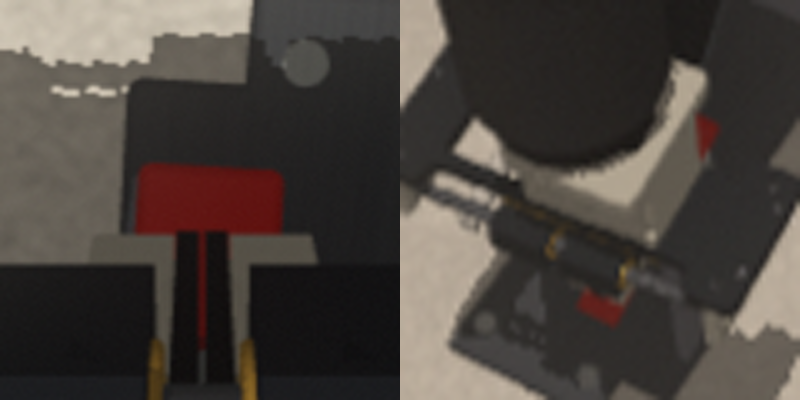

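Run:
```python
from h import *
p=np.array(get_state()["eef_pos"]);bx=np.array([np.cos(1.777),np.sin(1.777),0]);t=np.array([.559,-.213,.155]);by=np.array([-bx[1],bx[0],0])
piv=t+.045*bx-[0,0,.018]
for nm,tcp,row,w in(("w0",(.5616,-.2094,.2898),175,27),("c3",(.5602,-.2129,.2497),189,30.5),("c2",(.5577,-.2121,.1542),227.75,42.75),("now",p,229.5,44)):
    for a in(0,.11,.36):
        u,v=-.060,.018
        e=piv+bx*(u*np.cos(a)+v*np.sin(a)*-1)+np.array([0,0,v*np.cos(a)+u*np.sin(a)])
        e=e+p-np.array(tcp)
        print(nm,a,proj("wrist",e).round(1)[1],(proj("wrist",e-.012*by)-proj("wrist",e+.012*by)).round(1),"obs",row,w)
```

```text
w0 0 172.8 [-26.6   0.2] obs 175 27
w0 0.11 169.6 [-26.1   0.2] obs 175 27
w0 0.36 165.6 [-24.9   0.2] obs 175 27
c3 0 186.9 [-30.2   0.2] obs 189 30.5
c3 0.11 183.0 [-29.6   0.2] obs 189 30.5
c3 0.36 177.7 [-28.1   0.2] obs 189 30.5
c2 0 228.2 [-45.6   0.3] obs 227.75 42.75
c2 0.11 221.1 [-44.1   0.3] obs 227.75 42.75
c2 0.36 210.7 [-40.9   0.3] obs 227.75 42.75
now 0 241.5 [-50.3   0.4] obs 229.5 44
now 0.11 233.2 [-48.6   0.3] obs 229.5 44
now 0.36 220.9 [-44.7   0.3] obs 229.5 44
```

```bash
python3 -m handwheel '[{"delta_pos":[0,0,-0.1],"dr":[0,0,0]},{"delta_pos":[0,0,0],"dr":[0,0,0]}]'
python3 -m handwheel '[{"delta_pos":[0,0,-0.1],"dr":[0,0,0]},{"delta_pos":[0,0,0],"dr":[0,0,0]}]'
python3 - <<'E'
from h import *
a=grab_frame("wrist");h=cv2.cvtColor(a,cv2.COLOR_RGB2HSV);m=((h[...,0]<8)|(h[...,0]>172))&(h[...,1]>150)&(h[...,2]>60)
n,l,s,c=cv2.connectedComponentsWithStats(m.astype(np.uint8));print([x.tolist() for x in s[1:] if x[4]>15], get_state()["joint_efforts"])
E
```

```text
t: 8.3
eef_pos: [0.5576, -0.212, 0.1331]
ee_rot: [3.141, 0.0, -1.372]
force: [0.4, -0.7, -0.1]
width: 0.0002
gripper_force: 0.0
t: 8.5
eef_pos: [0.5578, -0.2121, 0.1303]
ee_rot: [3.141, 0.0, -1.372]
force: [-0.6, -0.2, -0.2]
width: 0.0002
gripper_force: 0.0
[[261, 233, 45, 48, 729]] [ 1.52365188e-03 -5.02394092e+01  2.60283530e+01  6.18170053e+00
  9.89177171e-02 -4.90930088e-04]
```

```bash
python3 -m handwheel '[{"delta_pos":[0,0,0.8],"dr":[0,0,0]},{"delta_pos":[0,0,1],"dr":[0,0,0]},{"delta_pos":[0,0,1],"dr":[0,0,0]},{"delta_pos":[0,0,1],"dr":[0,0,0]},{"delta_pos":[0,0,0.2],"dr":[0,0,0]},{"delta_pos":[0,0,0],"dr":[0,0,0]}]'
cat >> h.py <<'E'
def red(im,box=(0,560,0,420)):
    h=cv2.cvtColor(im,cv2.COLOR_RGB2HSV);m=((h[...,0]<8)|(h[...,0]>172))&(h[...,1]>150)&(h[...,2]>60)
    n,l,s,c=cv2.connectedComponentsWithStats(m.astype(np.uint8))
    return [(a.tolist(),b.round(1).tolist()) for a,b in zip(s[1:],c[1:]) if a[4]>15 and box[0]<b[0]<box[1] and box[2]<b[1]<box[3]]
E
python3 - <<'E'
from h import *
print(red(grab_frame("scene"),(200,260,190,260)),red(grab_frame("wrist"),(200,350,100,300)))
a=grab_frame("wrist");cv2.imwrite("pics/w6.png",a[...,::-1])
q=np.array([.559,-.213,.155]);print(proj("wrist",q),proj("wrist",q+[0,0,-.017]))
E
```

```text
t: 9.15
eef_pos: [0.5585, -0.2122, 0.252]
ee_rot: [-3.139, -0.001, -1.372]
force: [-0.8, 0.5, -0.2]
width: 0.0006
gripper_force: 0.0
[([215, 232, 13, 13, 99], [221.1, 238.1])] [([268, 182, 29, 36, 931], [281.6, 198.9])]
[276.50868819 203.25204756] [276.66481636 197.51908548]
```

```bash
python3 -m handwheel '[{"delta_pos":[0,0,1],"dr":[0,0,0]},{"delta_pos":[0,0,1],"dr":[0,0,0]},{"delta_pos":[0,0,0.9],"dr":[0,0,0]},{"delta_pos":[-0.5,0.95,0],"dr":[0,0,0]},{"delta_pos":[-0.5,0.95,0],"dr":[0,0,0]},{"delta_pos":[-0.5,0.95,0],"dr":[0,0,0]},{"delta_pos":[-0.5,0.95,0],"dr":[0,0,0]},{"delta_pos":[-0.5,0.95,0],"dr":[0,0,0]},{"delta_pos":[-0.5,0.95,0],"dr":[0,0,0]},{"delta_pos":[-0.4,0.8,0],"dr":[0,0,0]}]'
python3 -m handwheel '[{"delta_pos":[0,0,0],"dr":[0,0,0]},{"delta_pos":[0,0,0],"dr":[0,0,0]}]'
python3 - <<'E'
from h import *
b=grab_frame("scene");a=grab_frame("wrist")
o=np.hstack([cv2.resize(a,(460,345)),cv2.resize(b[110:260,150:300],(345,345),interpolation=2)[:,:340]])
cv2.imwrite("pics/c7.png",o[...,::-1])
print(mark_of("wrist","pad_spot")[:1],mark_of("scene","pad_spot")[:1],red(b,(200,260,190,260)))
print(get_state()["q"])
E
```

```text
t: 10.3
eef_pos: [0.4547, -0.0162, 0.3365]
ee_rot: [3.14, -0.0, -1.371]
force: [0.8, 0.4, -0.3]
width: 0.0006
gripper_force: 0.0
t: 10.5
eef_pos: [0.4557, -0.0168, 0.337]
ee_rot: [3.141, -0.0, -1.37]
force: [0.1, 0.5, 0.5]
width: 0.0003
gripper_force: 0.0
[{'location': [265.5, 185.3], 'conf': 0.86}] [{'location': [233.3, 147.5], 'conf': 0.59}] [([232, 201, 12, 14, 103], [237.2, 207.3]), ([216, 232, 12, 13, 99], [221.3, 237.9])]
[ 3.94730830e-01 -7.20495054e-02 -2.27486518e-01  1.93193050e-05
 -1.41651033e+00 -1.96631837e-01]
```

View pics/c7.png

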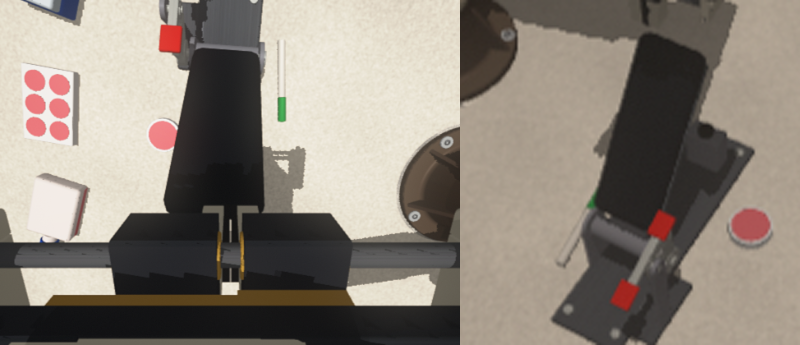

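Run:
```python
from h import *
a=onz("top",(348.2,216.5),.152);b=onz("top",(315,220.9),.155);print(a,b,np.arctan2(*(b-a)[[1,0]]))
for s in((220.9,235.4),(238.6,207.6)):print(onz("scene",s,.152))
S=dict(pad_spot=(234.5,148),pawl_tail=(221,234.5),pawl_nose=(238.6,206.8),rest_base=(234,207),rest_hinge=(221,216))
T=dict(rest_base=(289,249),rest_hinge=(319,244),pad_spot=(279,254),pawl_tail=(348.2,216.5),pawl_nose=(315,220.9))
obs=[("scene",k,v) for k,v in S.items()]+[("top",k,v) for k,v in T.items()]+[("wrist","pad_spot",(265.5,185.3))]
p,P,r=fit(obs);print(p.round(3));[print(k,v.round(3)) for k,v in P.items()];print(r.round(1).tolist())
# pad end centre and hinge-end centre in wrist
c,s=np.cos(p[2]),np.sin(p[2]);th=p[3]
for L in(.03,.225,.255):
    h=L*np.cos(th)-.034*np.sin(th);q=P["rest_hinge"]+[c*h,s*h,L*np.sin(th)+.034*np.cos(th)];print(L,q.round(3),proj("wrist",q).round())
print(onz("wrist",(260,255),.296))
```

```text
[ 0.55731069 -0.20906072  0.152     ] [ 0.54544748 -0.12176038  0.155     ] 1.7058586648887326
[ 0.55921074 -0.21590466  0.152     ]
[ 0.54273411 -0.12304901  0.152     ]
[ 0.472 -0.057  1.722  0.883]
rest_base [ 0.472 -0.057  0.   ]
rest_hinge [ 0.484 -0.136  0.085]
pawl_tail [ 0.558 -0.212  0.155]
pawl_nose [ 0.545 -0.124  0.155]
pad_spot [ 0.469 -0.036  0.261]
[[0.1, -0.1], [0.4, -0.9], [0.2, 0.9], [3.1, 1.4], [-0.1, -2.9], [-0.1, -1.6], [-0.8, -0.0], [3.4, -2.2], [1.4, -0.4], [1.0, 0.2], [1.2, 0.4]]
0.03 [ 0.485 -0.143  0.13 ] [275.  51.]
0.225 [ 0.466 -0.02   0.28 ] [265. 214.]
0.255 [ 0.463 -0.002  0.304] [262. 254.]
[0.46448996 0.00331712 0.296     ]
```

```bash
python3 -m handwheel '[{"delta_pos":[0.37,-0.22,0],"dr":[0,0,-3]},{"delta_pos":[0,0,-0.4],"dr":[0,0,0]},{"delta_pos":[0,0,-0.4],"dr":[0,0,0]},{"delta_pos":[0,0,-0.2],"dr":[0,0,0]},{"delta_pos":[0,0,-0.1],"dr":[0,0,0]}]'
python3 -m handwheel '[{"delta_pos":[0,0,-0.1],"dr":[0,0,0]},{"delta_pos":[0,0,-0.1],"dr":[0,0,0]}]'
python3 -m handwheel '[{"delta_pos":[0,0,-0.1],"dr":[0,0,0]},{"delta_pos":[0,0,-0.1],"dr":[0,0,0]}]'
python3 -m handwheel '[{"delta_pos":[0,0,-0.1],"dr":[0,0,0]},{"delta_pos":[0,0,-0.1],"dr":[0,0,0]}]'
```

```text
t: 11.2
eef_pos: [0.4665, -0.024, 0.3034]
ee_rot: [3.14, -0.0, -1.424]
force: [0.5, 0.2, -0.4]
width: 0.0006
gripper_force: 0.0
t: 11.4
eef_pos: [0.4672, -0.0237, 0.2987]
ee_rot: [-3.141, -0.0, -1.424]
force: [1.7, -0.3, 0.3]
width: 0.0003
gripper_force: 0.0
t: 11.6
eef_pos: [0.4671, -0.0237, 0.2926]
ee_rot: [-3.141, 0.0, -1.424]
force: [0.4, -0.1, -0.5]
width: 0.0004
gripper_force: 0.0
t: 11.8
eef_pos: [0.4671, -0.0237, 0.2865]
ee_rot: [-3.142, 0.0, -1.424]
force: [0.1, -0.0, -0.4]
width: 0.0001
gripper_force: 0.0
```

```bash
python3 -m handwheel '[{"delta_pos":[0,0,-0.1],"dr":[0,0,0]},{"delta_pos":[0,0,-0.1],"dr":[0,0,0]}]'
python3 -m handwheel '[{"delta_pos":[0,0,-0.1],"dr":[0,0,0]},{"delta_pos":[0,0,-0.1],"dr":[0,0,0]}]'
python3 -m handwheel '[{"delta_pos":[0,0,-0.1],"dr":[0,0,0]},{"delta_pos":[0,0,-0.1],"dr":[0,0,0]}]'
```

```text
t: 12.0
eef_pos: [0.4671, -0.0238, 0.2804]
ee_rot: [3.142, -0.0, -1.424]
force: [0.5, -0.2, -0.2]
width: 0.0002
gripper_force: 0.0
t: 12.2
eef_pos: [0.4677, -0.0241, 0.2753]
ee_rot: [-3.14, -0.001, -1.424]
force: [-0.5, -1.8, 4.6]
width: 0.0005
gripper_force: 2.2
t: 12.4
eef_pos: [0.4678, -0.0241, 0.2695]
ee_rot: [-3.14, -0.001, -1.424]
force: [0.3, -1.1, 5.2]
width: 0.0006
gripper_force: 2.3
```

```bash
python3 -m handwheel '[{"delta_pos":[-0.02,0.11,-0.09],"dr":[0,0,0]},{"delta_pos":[-0.02,0.11,-0.09],"dr":[0,0,0]},{"delta_pos":[-0.02,0.11,-0.09],"dr":[0,0,0]},{"delta_pos":[-0.02,0.11,-0.09],"dr":[0,0,0]},{"delta_pos":[-0.02,0.11,-0.09],"dr":[0,0,0]}]'
python3 -m handwheel '[{"delta_pos":[-0.02,0.1,-0.1],"dr":[0,0,0]},{"delta_pos":[-0.02,0.1,-0.1],"dr":[0,0,0]},{"delta_pos":[-0.02,0.1,-0.1],"dr":[0,0,0]},{"delta_pos":[-0.02,0.1,-0.1],"dr":[0,0,0]},{"delta_pos":[-0.02,0.1,-0.1],"dr":[0,0,0]}]'
```

```text
t: 12.9
eef_pos: [0.4652, -0.0071, 0.2561]
ee_rot: [-3.139, -0.0, -1.424]
force: [1.4, 0.0, 6.1]
width: 0.0005
gripper_force: 2.2
t: 13.4
eef_pos: [0.4623, 0.008, 0.2411]
ee_rot: [-3.138, -0.0, -1.424]
force: [2.2, -0.8, 5.5]
width: 0.0002
gripper_force: 2.1
```

```bash
python3 -m handwheel '[{"delta_pos":[-0.015,0.095,-0.11],"dr":[0,0,0]},{"delta_pos":[-0.015,0.095,-0.11],"dr":[0,0,0]},{"delta_pos":[-0.015,0.095,-0.11],"dr":[0,0,0]},{"delta_pos":[-0.015,0.095,-0.11],"dr":[0,0,0]},{"delta_pos":[-0.015,0.095,-0.11],"dr":[0,0,0]}]'
python3 -m handwheel '[{"delta_pos":[-0.013,0.085,-0.12],"dr":[0,0,0]},{"delta_pos":[-0.013,0.085,-0.12],"dr":[0,0,0]},{"delta_pos":[-0.013,0.085,-0.12],"dr":[0,0,0]},{"delta_pos":[-0.013,0.085,-0.12],"dr":[0,0,0]},{"delta_pos":[-0.013,0.085,-0.12],"dr":[0,0,0]}]'
python3 -m handwheel '[{"delta_pos":[-0.01,0.07,-0.13],"dr":[0,0,0]},{"delta_pos":[-0.01,0.07,-0.13],"dr":[0,0,0]},{"delta_pos":[-0.01,0.07,-0.13],"dr":[0,0,0]},{"delta_pos":[-0.01,0.07,-0.13],"dr":[0,0,0]},{"delta_pos":[-0.01,0.07,-0.13],"dr":[0,0,0]}]'
```

```text
t: 13.9
eef_pos: [0.4589, 0.0222, 0.2235]
ee_rot: [-3.141, 0.0, -1.424]
force: [1.6, 0.2, 4.3]
width: 0.0005
gripper_force: 1.9
t: 14.4
eef_pos: [0.4567, 0.035, 0.2053]
ee_rot: [3.141, 0.0, -1.424]
force: [-0.1, 0.3, 4.4]
width: 0.0007
gripper_force: 1.9
t: 14.9
eef_pos: [0.4552, 0.0454, 0.1857]
ee_rot: [3.141, 0.0, -1.424]
force: [0.2, 1.3, 3.8]
width: 0.0006
gripper_force: 1.8
```

```bash
python3 -m handwheel '[{"delta_pos":[-0.008,0.06,-0.135],"dr":[0,0,0]},{"delta_pos":[-0.008,0.06,-0.135],"dr":[0,0,0]},{"delta_pos":[-0.008,0.06,-0.135],"dr":[0,0,0]},{"delta_pos":[-0.008,0.06,-0.135],"dr":[0,0,0]},{"delta_pos":[-0.008,0.06,-0.135],"dr":[0,0,0]}]'
python3 -m handwheel '[{"delta_pos":[-0.006,0.045,-0.14],"dr":[0,0,0]},{"delta_pos":[-0.006,0.045,-0.14],"dr":[0,0,0]},{"delta_pos":[-0.006,0.045,-0.14],"dr":[0,0,0]},{"delta_pos":[-0.006,0.045,-0.14],"dr":[0,0,0]},{"delta_pos":[-0.006,0.045,-0.14],"dr":[0,0,0]}]'
python3 -m handwheel '[{"delta_pos":[-0.004,0.03,-0.12],"dr":[0,0,0]},{"delta_pos":[-0.004,0.03,-0.12],"dr":[0,0,0]},{"delta_pos":[-0.004,0.03,-0.12],"dr":[0,0,0]},{"delta_pos":[-0.004,0.03,-0.12],"dr":[0,0,0]}]'
```

```text
t: 15.4
eef_pos: [0.4541, 0.0544, 0.1655]
ee_rot: [3.142, 0.0, -1.424]
force: [-0.6, 1.3, 3.5]
width: 0.0006
gripper_force: 1.8
t: 15.9
eef_pos: [0.4532, 0.0611, 0.1445]
ee_rot: [-3.142, 0.0, -1.424]
force: [0.6, 2.1, 3.7]
width: 0.0001
gripper_force: 1.7
t: 16.3
eef_pos: [0.4528, 0.0647, 0.1302]
ee_rot: [-3.142, 0.0, -1.424]
force: [-0.0, 2.3, 3.2]
width: 0.0006
gripper_force: 1.7
```

Now slowly onto the stop, watching for the force rise.

```bash
python3 -m handwheel '[{"delta_pos":[0,0.01,-0.1],"dr":[0,0,0]},{"delta_pos":[0,0.01,-0.1],"dr":[0,0,0]},{"delta_pos":[0,0.01,-0.1],"dr":[0,0,0]},{"delta_pos":[0,0,-0.1],"dr":[0,0,0]}]'
python3 -m handwheel '[{"delta_pos":[0,0,-0.06],"dr":[0,0,0]},{"delta_pos":[0,0,-0.06],"dr":[0,0,0]}]'
python3 -m handwheel '[{"delta_pos":[0,0,-0.06],"dr":[0,0,0]},{"delta_pos":[0,0,-0.06],"dr":[0,0,0]}]'
```

```text
t: 16.7
eef_pos: [0.4528, 0.0655, 0.1183]
ee_rot: [-3.142, 0.0, -1.424]
force: [-0.9, 2.6, 3.3]
width: 0.0006
gripper_force: 1.6
t: 16.9
eef_pos: [0.4528, 0.0654, 0.1147]
ee_rot: [3.142, -0.0, -1.424]
force: [-0.7, 1.2, 3.7]
width: 0.0001
gripper_force: 1.6
t: 17.1
eef_pos: [0.4528, 0.0655, 0.1112]
ee_rot: [-3.142, 0.0, -1.424]
force: [0.2, 2.1, 2.2]
width: 0.0003
gripper_force: 1.6
```

```bash
for i in 1 2 3; do python3 -m handwheel '[{"delta_pos":[0,0,-0.05],"dr":[0,0,0]},{"delta_pos":[0,0,-0.05],"dr":[0,0,0]}]' | egrep 'pos|^force'; done
```

```text
eef_pos: [0.4528, 0.0655, 0.1082]
force: [0.0, 2.6, 2.4]
eef_pos: [0.453, 0.0655, 0.107]
force: [-15.7, 4.1, 40.4]
eef_pos: [0.4532, 0.0655, 0.1067]
force: [-29.7, 4.9, 72.9]
```

```bash
python3 -m handwheel '[{"delta_pos":[0,0,0.3],"dr":[0,0,0]},{"delta_pos":[0,0,0.9],"dr":[0,0,0]},{"delta_pos":[0,0,1],"dr":[0,0,0]},{"delta_pos":[0,0,1],"dr":[0,0,0]},{"delta_pos":[0,0,1],"dr":[0,0,0]}]'
python3 -m handwheel '[{"delta_pos":[0.44,-0.91,0],"dr":[0,0,0]},{"delta_pos":[0.44,-0.91,0],"dr":[0,0,0]},{"delta_pos":[0.44,-0.91,0],"dr":[0,0,0]},{"delta_pos":[0.44,-0.91,0],"dr":[0,0,0]},{"delta_pos":[0.44,-0.91,0],"dr":[0,0,0]},{"delta_pos":[0.44,-0.91,0],"dr":[0,0,0]},{"delta_pos":[0.44,-0.91,0],"dr":[0,0,0]},{"delta_pos":[0,0,0],"dr":[0,0,0]},{"delta_pos":[0,0,0],"dr":[0,0,0]}]'
python3 - <<'E'
from h import *
b=grab_frame("scene");a=grab_frame("wrist")
o=np.hstack([cv2.resize(a,(460,345)),cv2.resize(b[110:260,150:300],(345,345),interpolation=2)[:,:340]])
cv2.imwrite("pics/c8.png",o[...,::-1]);print(red(a,(150,400,100,300)))
for n,q in dict(nosefree=(.5463,-.133,.169),tailfree=(.558,-.214,.138)).items():print(n,proj("wrist",np.array(q)),proj("scene",np.array(q)))
E
```

```text
t: 18.2
eef_pos: [0.4519, 0.0648, 0.2289]
ee_rot: [3.14, -0.001, -1.424]
force: [-0.2, 0.1, -0.0]
width: 0.0005
gripper_force: 0.0
t: 19.1
eef_pos: [0.5444, -0.1264, 0.2271]
ee_rot: [3.139, 0.0, -1.426]
force: [0.3, 0.1, -0.8]
width: 0.0005
gripper_force: 0.0
[([262, 194, 34, 43, 1374], [278.8, 215.1])]
nosefree [277.27005521 209.12315457] [236.89142686 207.31736156]
tailfree [277.62586205  86.9624717 ] [221.53205735 237.2881147 ]
```

View pics/c8.png

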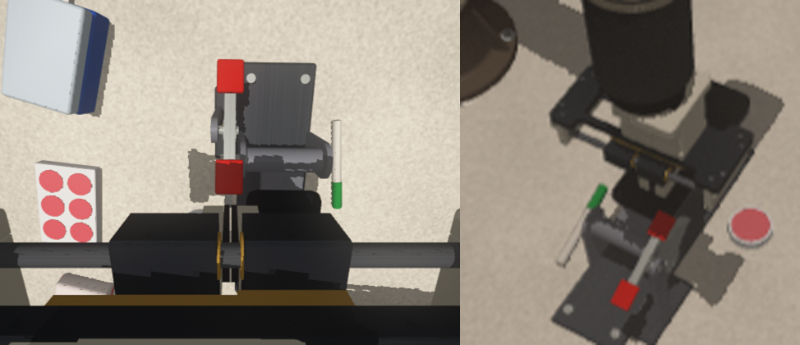

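```bash
python3 -m handwheel '[{"delta_pos":[0,0,-0.9],"dr":[0,0,0]},{"delta_pos":[0,0,-0.8],"dr":[0,0,0]},{"delta_pos":[0,0,-0.3],"dr":[0,0,0]},{"delta_pos":[0,0,-0.1],"dr":[0,0,0]},{"delta_pos":[0,0,-0.1],"dr":[0,0,0]},{"delta_pos":[0,0,0],"dr":[0,0,0]}]'| egrep 'pos|^force'
for i in 1 2 3; do python3 -m handwheel '[{"delta_pos":[0,0,-0.05],"dr":[0,0,0]},{"delta_pos":[0,0,-0.05],"dr":[0,0,0]}]' | egrep 'pos|^force'; done
```

```text
eef_pos: [0.5457, -0.1254, 0.1632]
force: [-0.7, -0.4, 0.4]
eef_pos: [0.546, -0.1256, 0.1604]
force: [-0.2, 0.8, 3.4]
eef_pos: [0.5454, -0.1256, 0.1565]
force: [0.0, -0.2, 2.4]
eef_pos: [0.5449, -0.1257, 0.1529]
force: [0.2, 0.6, 0.7]
```

```bash
for i in 1 2 ; do python3 -m handwheel '[{"delta_pos":[0,0,-0.05],"dr":[0,0,0]},{"delta_pos":[0,0,-0.05],"dr":[0,0,0]}]' | egrep 'pos|^force'; done
python3 -m handwheel '[{"delta_pos":[0,0,-0.05],"dr":[0,0,0]},{"delta_pos":[0,0,0],"dr":[0,0,0]}]' | egrep 'pos|^force'
```

```text
eef_pos: [0.5449, -0.1257, 0.1499]
force: [0.9, 0.1, -0.5]
eef_pos: [0.5451, -0.1256, 0.1471]
force: [-0.5, 0.0, -0.5]
eef_pos: [0.545, -0.1256, 0.1455]
force: [0.1, -0.0, -0.4]
```

```bash
python3 -m handwheel '[{"delta_pos":[0,0,-0.05],"dr":[0,0,0]},{"delta_pos":[0,0,-0.03],"dr":[0,0,0]}]' | egrep 'pos|^force'
python3 -m handwheel '[{"delta_pos":[0,0,0.8],"dr":[0,0,0]},{"delta_pos":[0,0,1],"dr":[0,0,0]},{"delta_pos":[0,0,1],"dr":[0,0,0]},{"delta_pos":[0,0,1],"dr":[0,0,0]},{"delta_pos":[0.3,-0.8,0.2],"dr":[0,0,0]},{"delta_pos":[0.1,-0.9,0],"dr":[0,0,0]},{"delta_pos":[0.1,-0.9,0],"dr":[0,0,0]},{"delta_pos":[0.1,-0.9,0],"dr":[0,0,0]},{"delta_pos":[0,0,0],"dr":[0,0,0]},{"delta_pos":[0,0,0],"dr":[0,0,0]}]'
python3 - <<'E'
from h import *
b=grab_frame("scene");print(red(b,(200,260,190,260)),mark_of("scene","pad_spot")[:1])
print(proj("scene",np.array([.484-.151*.2,-.136+.9886*.2,.119])))
t=grab_frame("top");print(red(t,(290,370,200,240)),mark_of("top","pad_spot")[:1],proj("top",np.array([.454,.062,.119])))
cv2.imwrite("pics/c9.png",np.hstack([cv2.resize(b[80:280,130:330],(400,400),interpolation=2),cv2.resize(t[130:330,190:390],(400,400),interpolation=2)])[...,::-1])
E
```

```text
eef_pos: [0.5453, -0.1256, 0.1434]
force: [-1.3, 1.7, 6.4]
t: 22.2
eef_pos: [0.5629, -0.2311, 0.263]
ee_rot: [3.141, 0.0, -1.425]
force: [0.9, 1.0, -0.3]
width: 0.0005
gripper_force: 0.0
[([215, 229, 13, 12, 88], [221.1, 234.1])] [{'location': [257.7, 156.4], 'conf': 0.89}]
[254.67900105 156.93727686]
[] [{'location': [241.7, 254.4], 'conf': 0.58}] [245.65606547 255.11618248]
```

View pics/c9.png

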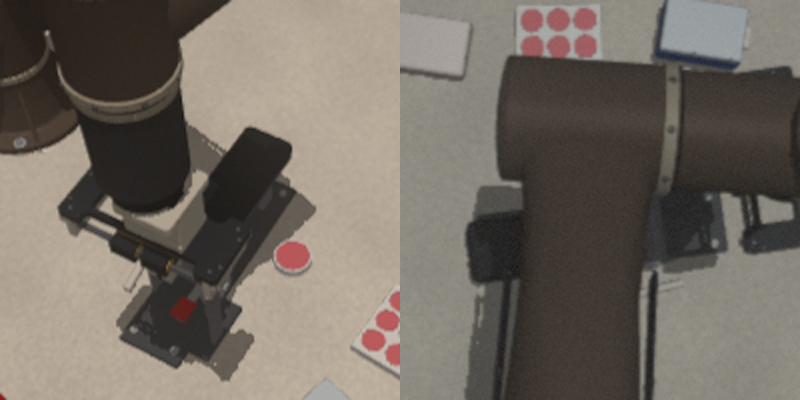

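```bash
python3 -c "
from station import *
print(job_done())"
```

```text
the job is handed in; nothing more can be done
None
```

The job is handed in at about 22 s: pawl freed, padded arm pushed down flat on its stop, pawl pressed back in, nothing seen disturbed in the views I checked; the wrist force peaked at about 79 N (limit 120 N) when the arm met the stop.

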